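# Load the sensor test tray and hold the shutter half closed

### The job

With the test station's sprung shutter left open, stand the rectangular sensor module and the round sensor head from the bench upright in the free part of the station's tray, next to the square module already in it, so that all three sit flat on the tray floor. Then take the shutter by its tab and draw it over the tray to half of its travel, so that its front edge is above the middle of the tray, and finish while still holding it there with the gripper against its spring. Leave the other things on the bench where they are.

Things in the scene. Friction and masses are not known exactly. Their poses are not given: they have to be found in the camera images.
- block: rectangular white sensor module with a thin grey band and a dark lens on top, 36 (own x) x 44 (own y) x 56 mm tall, about 0.12 kg, starts standing upright on the bench; origin at the centre of its underside, z up
- drum: round white sensor head (upright cylinder with a thin grey band and a dark lens on top), 42 mm diameter, 56 mm tall, about 0.11 kg, starts standing upright on the bench; origin at the centre of its underside, z up
- square: square white sensor module, 36 x 36 x 56 mm tall, already standing loose in the tray against or up to 4 mm from its -y end wall (the end away from the parked shutter); origin at the centre of its underside. It stays in the tray
- tray (a point): centre of the inner floor of the test station's open aluminium tray, 30 mm above the bench. Inside 54 mm along own x, 138 mm along own y; walls 5 mm thick, 22 mm high above the tray floor. Own x points away from the robot, y towards the parked shutter, z up. The three sensors fit in one row along y (36 + 44 + 42 mm)
- station: fixed grey test station, base 155 x 315 x 30 mm; origin on the bench under the tray's centre, axes as the tray's. On the -x side of the tray a guide bar for the shutter runs along y, 85 to 99 mm from the tray's centre line; its top is 88 mm above the bench
- shutter (a joint): sliding shutter: 0 is sprung open, where it rests by itself beyond the tray's +y end; 0.140 m covers the tray; half travel is 0.070 m. The value grows as it moves along the tray's own -y. Spring about 3 N when open, rising 0.9 N per 10 mm: about 9.4 N at half, 15.7 N at the end; it springs open if let go
- shutter_tab (a point): centre of the top face of the shutter's black upright tab, 50 mm (tray x) x 14 mm (tray y), 40 mm tall above the plate; its top is 140 mm above the bench, the plate's upper face 100 mm. It lies at tray x = 0, y = 144 mm when open, y = 74 mm at half travel; axes parallel to the tray's. Four 2 mm bolt heads beside it do not hinder
- shutter_edge (a point): middle of the lower front edge of the shutter's steel plate (140 mm long in y, 6 mm thick), on the tray's centre line, 94 mm above the bench (8 mm over seated sensors), 70 mm ahead of the tab towards the tray (-y); at half travel it is 4 mm on the +y side of the tray's middle
- thermometer: bystander: white pistol-shaped thermometer lying on its side, about 145 x 135 x 42 mm; origin under its barrel's middle; leave it
- jar: bystander: amber jar with black cap, 64 mm diameter, 85 mm tall; origin at the centre of its underside; leave it
- carton: bystander: white carton 130 x 60 x 50 mm; origin at the centre of its underside; leave it
Things that resemble listed ones, but are neither listed nor needed, are in the scene too. What is shaped like the square but brown, green or orange is not meant.

How it is judged:
By the outcome, as a careful person would: the job done as asked, in the order asked, and still so for the second after the job is handed in, while the arm keeps its last pose, push and grip.
It also fails if it takes over 67 s, if anything falls off the work surface, if the arm or the gripper's body presses on something with over 40 N, if the wrist force passes 120 N, or if a joint passes its speed limit or range.

### The arm

A 7-joint arm with a two-finger parallel gripper is mounted at the origin on the work surface. World frame = base frame: x ahead of the robot, y to its left, z up, the work surface at z = 0. Lengths are in m, angles in rad, forces in N, time in s.
With the tool pointing down it reaches from about 0.425 to 0.925 m from the base axis. Payload 6.8 kg.
Tool frame: the origin (TCP) lies at the very end of the fingers, on their centre line; the grasp point (between the pads) lies 19 mm behind it; z points along the fingers, y is the line along which they close (so a half turn about z gives the same grasp; the last joint's range is limited). The gripper opens to 85 mm and grips with 20 to 120 N. Pads are 22 mm wide; open, the fingers measure 114 mm over their backs; the gripper's body (76 mm by 85 mm) begins 54 mm behind the grasp point. The pads swing forward as they close: fully open they stand 13 mm farther back than shut.
Start: joints at [1.031, 0.477, 0.022, 1.555, -0.011, 1.109, -0.083], TCP at [0.283, -0.613, 0.231] pointing down, gripper open.
Joint ranges: [-2.96, 2.96], [-0.34, 2.1], [-1.41, 1.46], [0.24, 2.44], [-1.37, 4.51], [0.17, 1.92], [-2.96, 2.96]. Speed limits (rad/s): [2.39, 2.39, 3.14, 3.14, 3.14, 3.14, 3.14].

### API

Orientations are given as a unit quaternion [w, x, y, z].
In Python, from station import bot gives the robot as it stands.
- The arm moves only by the tool jog_arm, never from a script. Its argument "motion" is a list of rows, each a list of 7 numbers: the turn, a rotation vector about the tool's x, y, z in rad, then the shift along the tool's x, y, z in mm, then the finger opening in mm, from 0 to 85.4. A call has 1 to 10 rows; each row is the pose to reach, as a shift and turn from the pose commanded when the call began, along the tool's axes at that moment; what a row does not reach only later rows make up. A row lasts 1/8 s, in which the tool goes at most 62.5 mm and 10.7 degrees, less where a joint would pass 70% of its speed; a pose out of reach is approached as far as the arm can. A call with a gripper value outside its range is refused whole. The fingers move at their own pace and stop on an object; "grip_force" is the grip in N (left out, the last holds). Time passes only in rows, so rows that repeat a pose let the fingers close. It gives the time, the measured TCP pose, the force, the opening and the grip force at its end, in the units of the state.
- bot.get_obs(): the state, without advancing time (a new reading comes with each control period).
- bot.read_camera(name): name is "scene" or "top"; returns a dict with "pixels" (400x640x3 uint8, red, green, blue), "camera_matrix" (3x3 intrinsics, pixels), "T" (4x4, takes a point from camera to world coordinates). Camera axes: x right, y down, z forward; pixel columns grow to the right and rows downward; lengths in m; the calibration is good to about 2 mm. A picture is of the moment at which its call begins. There is no depth.
- bot.hand_in(): hands the job in; it is judged then, once.
Trained networks look in a picture, given as the dict that the camera call returned (one of the last four; its "shot" number tells which), for a name from the list of things; names that differ only in an ending like _2 or _b are one class to them, and where a whole thing is asked for, a point or a joint stands for the part that bears it (a point fixed in the world has none). Each returns a list of dicts, best first, with "score" (0 to 1); they miss things now and then, are a little off and sometimes report something else, mostly with a low value. They report only what shows in the picture. A call takes as long as a camera call. They do not tell look-alikes from the thing itself.
- bot.spot_in(thing, picture): "xy" ([column, row] in pixels, amid what is visible of it).
- bot.tip_of(thing, picture): "xy" ([column, row] in pixels: a listed point, or the origin of a listed thing).
The state is a dict: "t": time; "q": joint angles; "joint_vel": joint speeds; "joint_torque": joint torques, N m; "eef_pos": TCP position; "tool_rot": TCP orientation; "contact_force": force on the tool from outside, world axes, zero at the start; "torque": the same for the moment, N m; "gripper_width": opening from 0.0 (shut) to 1.0 (fully open); "grasp_force": force on a finger pad.
Only numpy, scipy, OpenCV 4.12 (cv2) and the standard library are available. Lean on these libraries where they do the work, as an engineer would, in place of code of your own. Each camera call takes 0.05 s, during which the arm holds its last target. There are 200 camera calls.

## Working session

There is one attempt and no reset: what is moved stays moved. The work goes in short steps, Python scripts to look and compute and a tool call to move; the robot and the scene stay as the last step left them, time stands still between calls to the robot, and variables do not carry over. Pictures are saved under pics/ and viewed, at most 10 in all, crops included, and the job is handed in when it is done.

Besides the shell and the picture viewer there is one more tool, called after "Call:" in YAML: its name, and indented under it one key for each argument. jog_arm: Moves the arm, as the interface text tells. Its arguments: {"type":"object","properties":{"motion":{"type":"array"},"grip_force":{"type":"number"}},"required":["motion"]}

```bash
mkdir -p pics; cat > h.py <<'E'
import numpy as np, cv2
from station import bot
NAMES=["block","drum","square","tray","shutter","shutter_tab","shutter_edge","thermometer","jar","carton","station"]
def rays(p,xy):
    K=np.array(p["camera_matrix"]);T=np.array(p["T"])
    d=T[:3,:3]@np.linalg.solve(K,[xy[0],xy[1],1.]);return T[:3,3],d/np.linalg.norm(d)
def atz(p,xy,z):
    o,d=rays(p,xy);return o+d*(z-o[2])/d[2]
def tri(l):
    A=np.zeros((3,3));b=np.zeros(3)
    for p,xy in l:
        o,d=rays(p,xy);M=np.eye(3)-np.outer(d,d);A+=M;b+=M@o
    X=np.linalg.solve(A,b)
    return X,[round(float(np.linalg.norm((np.eye(3)-np.outer(d,d))@(X-o)))*1000,1) for o,d in [rays(p,xy) for p,xy in l]]
def proj(p,X):
    K=np.array(p["camera_matrix"]);T=np.array(p["T"])
    c=T[:3,:3].T@(np.asarray(X)-T[:3,3]);c=K@c;return c[:2]/c[2]
E
cat > a.py <<'E'
from h import *
np.set_printoptions(precision=3,suppress=True)
P={n:bot.read_camera(n) for n in("scene","top")}
for n,p in P.items():
    cv2.imwrite(f"pics/{n}0.png",p["pixels"][:,:,::-1]); print(n,np.array(p["T"])[:3,3],np.array(p["T"])[:3,2],p["camera_matrix"][0][0])
for t in NAMES:
    for n,p in P.items():
        for f in(bot.spot_in,bot.tip_of):
            try: print(t,n,f.__name__,[(np.round(r["xy"],1).tolist(),round(r["score"],2)) for r in f(t,p)[:4]])
            except Exception as e: print(t,n,f.__name__,"ERR",str(e)[:60])
o=bot.get_obs();print(o)
E
python3 a.py
```

```text
scene [ 1.165 -0.005  0.822] [-0.636  0.006 -0.772] 371.7909341916698
top [0.337 0.023 1.358] [ 0.203 -0.021 -0.979] 417.5108244741819
block scene call [([240.9, 208.6], 0.9), ([407.0, 212.1], 0.52)]
block scene call [([242.0, 218.7], 0.65)]
block top call [([385.2, 218.4], 0.66)]
block top call [([383.7, 221.8], 0.5)]
drum scene call [([247.1, 277.6], 0.74), ([191.7, 197.8], 0.6)]
drum scene call [([193.7, 204.9], 0.85)]
drum top call [([429.5, 221.9], 0.76)]
drum top call []
square scene call [([317.3, 282.1], 0.75), ([286.6, 239.0], 0.65), ([326.7, 216.9], 0.59), ([283.5, 196.2], 0.59)]
square scene call [([326.6, 225.4], 0.82), ([287.9, 245.7], 0.73), ([315.9, 290.3], 0.73), ([282.7, 206.5], 0.54)]
square top call [([355.1, 232.6], 0.71), ([313.7, 204.2], 0.7), ([346.8, 186.3], 0.62), ([319.6, 152.7], 0.44)]
square top call [([354.8, 234.6], 0.57), ([348.6, 189.9], 0.53), ([313.4, 204.3], 0.46), ([319.8, 154.8], 0.43)]
tray scene call [([377.3, 220.3], 0.6)]
tray scene call [([341.4, 227.1], 0.97), ([464.9, 206.5], 0.43)]
tray top call [([275.6, 211.6], 0.66)]
tray top call [([30
[... 1356 characters left out ...]
 174.9], 0.62), ([302.0, 203.4], 0.41)]
station scene call [([381.2, 219.5], 0.66)]
station scene call [([346.7, 229.6], 0.56)]
station top call [([273.9, 213.9], 0.6)]
station top call [([298.0, 207.7], 0.73)]
{'t': 2.2, 'q': array([ 1.031,  0.477,  0.022,  1.555, -0.012,  1.109, -0.083]), 'joint_vel': array([ 0.001, -0.001, -0.   ,  0.001,  0.   , -0.002,  0.001]), 'joint_torque': array([  0.   , -59.631,   1.607, -28.154,   0.013,   0.002,   0.   ]), 'eef_pos': array([ 0.282, -0.613,  0.231]), 'tool_rot': array([0.   , 0.977, 0.214, 0.   ]), 'contact_force': array([-0.316,  0.738,  0.355]), 'torque': array([ 0.035, -0.032,  0.011]), 'grasp_force': 0.0, 'gripper_width': 1.0021939270189466}
```

View pics/scene0.png

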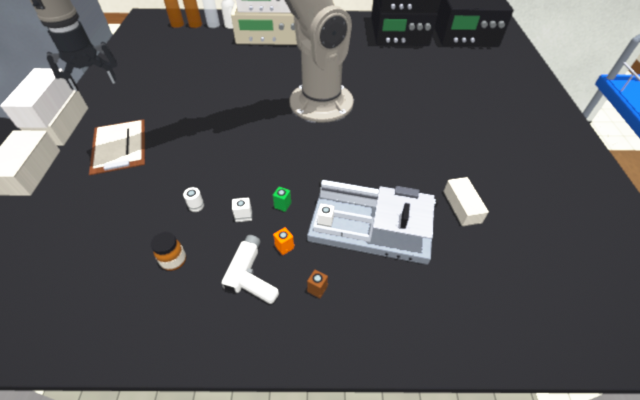

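View pics/top0.png

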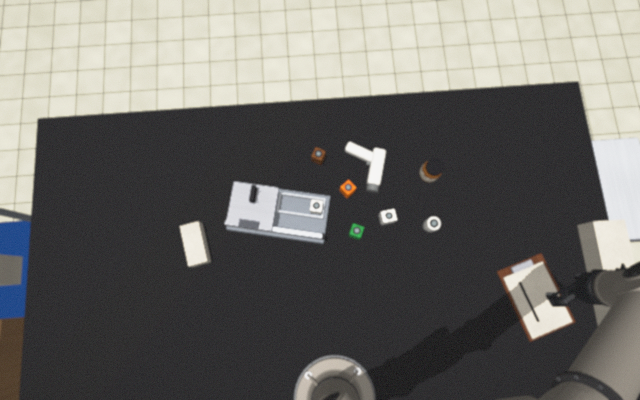

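```bash
python3 - <<'E'
import cv2,numpy as np
a=cv2.imread("pics/scene0.png");b=cv2.imread("pics/top0.png")
A=cv2.resize(a[170:264,176:442],(798,282),interpolation=cv2.INTER_CUBIC)
B=cv2.resize(b[143:248,222:450],(798,315),interpolation=cv2.INTER_CUBIC)  #x3.5? 
B=cv2.resize(b[143:248,222:450],None,fx=3,fy=3,interpolation=cv2.INTER_CUBIC)
B=cv2.copyMakeBorder(B,0,0,0,798-B.shape[1],cv2.BORDER_CONSTANT)
cv2.imwrite("pics/c1.png",np.vstack([A,B]))
E
```

```text
(no output)
```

View pics/c1.png

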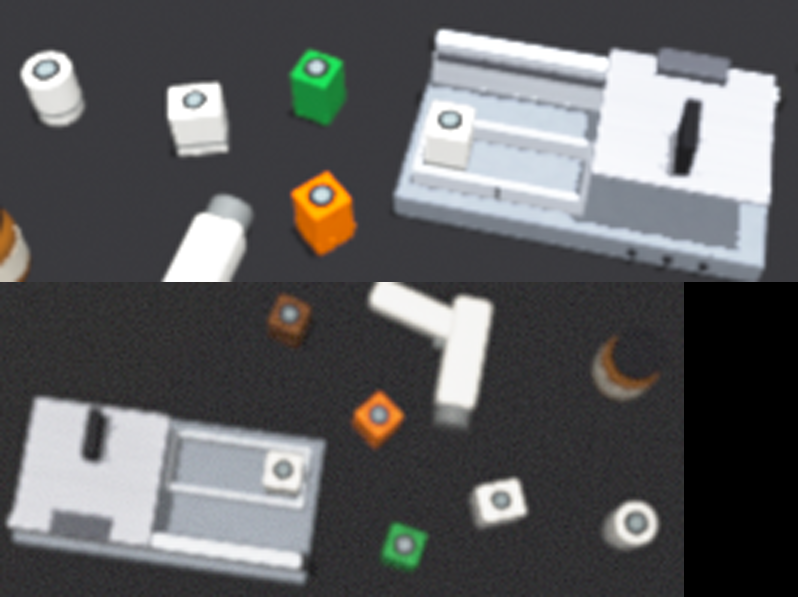

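```bash
cat > fit.py <<'E'
from h import *
from scipy.optimize import least_squares,minimize
from scipy.ndimage import binary_fill_holes
np.set_printoptions(precision=4,suppress=True)
def boxpts(sx,sy,h):
    return np.array([[x,y,z] for x in(-sx/2,sx/2) for y in(-sy/2,sy/2) for z in(0,h)])
def cylpts(d,h):
    a=np.linspace(0,2*np.pi,48,endpoint=False);return np.array([[d/2*np.cos(t),d/2*np.sin(t),z] for t in a for z in(0,h)])
def place(pts,x,y,z,yaw):
    c,s=np.cos(yaw),np.sin(yaw);return pts@np.array([[c,-s,0],[s,c,0],[0,0,1]]).T+[x,y,z]
def softmask(p,xy,r=22):
    g=cv2.cvtColor(p["pixels"],cv2.COLOR_RGB2GRAY).astype(float)
    x0,y0=int(xy[0]-r),int(xy[1]-r);g=g[y0:y0+2*r,x0:x0+2*r]
    bg=np.median(g);m=(g-bg)/(110-bg)/1.0
    n,lab=cv2.connectedComponents((m>.5).astype(np.uint8));l=lab[r-3:r+4,r-3:r+4];k=np.bincount(l[l>0]).argmax()
    keep=binary_fill_holes(lab==k); near=cv2.dilate(keep.astype(np.uint8),np.ones((3,3)))>0
    m=np.clip(m/1.3,0,1)*near; m[cv2.erode(keep.astype(np.uint8),np.ones((3,3)))>0]=1
    return m,(x0,y0)
def render(p,pts,o,shape,S=8):
    uv=np.array([proj(p,X) for X in pts])-o
    h=cv2.convexHull(((uv+.5)*S*16).astype(np.int32).reshape(-1,1,2))
    im=np.zeros((shape[0]*S,shape[1]*S),np.uint8);cv2.fillConvexPoly(im,h,255,shift=4)
    im=cv2.resize(im,(shape[1],shape[0]),interpolation=cv2.INTER_AREA).astype(float)/255
    return cv2.GaussianBlur(im,(0,0),.6)
def fitobj(obs,pts,x0,freez=False,yaws=(0,)):
    ms=[(p,)+softmask(p,xy) for p,xy in obs];best=None
    def cost(v,yaw0=0):
        z=v[3] if len(v)>3 else 0
        return sum(((render(p,place(pts,v[0],v[1],z,v[2]),o,m.shape)-m)**2).sum() for p,m,o in ms)
    for yw in yaws:
        v0=np.array([x0[0],x0[1],yw]+([0.] if freez else []));n=len(v0)
        sim=np.vstack([v0]+[v0+np.eye(n)[i]*[.01,.01,.2,.01][i] for i in range(n)])
        r=minimize(cost,v0,method="Nelder-Mead",options=dict(initial_simplex=sim,xatol=1e-5,fatol=1e-3,maxiter=300))
        if best is None or r.fun<best.fun:best=r
        if len(yaws)>1: print("  yaw0",yw,r.x,round(r.fun,2))
    return best
E
cat > b.py <<'E'
from fit import *
P={n:bot.read_camera(n) for n in("scene","top")};s,t=P["scene"],P["top"]
import pickle;pickle.dump(P,open("P0.pkl","wb"))
print("tri block",tri([(s,(242,218.7)),(t,(383.7,221.8))]))
print("tab",tri([(s,(410.4,207.7)),(t,(251.1,186.1))]),atz(s,(410.4,207.7),.14),atz(t,(251.1,186.1),.14))
print("edge",tri([(s,(373.2,217.6)),(t,(277.8,199.2))]))
print("tray",tri([(s,(341.4,227.1)),(t,(300.2,204.3))]))
b=boxpts(.036,.044,.056);B0=atz(s,(242,212),.03)
for f in(0,1): r=fitobj([(s,(241,209)),(t,(388,216))],b,B0,f,yaws=(-.8,0,.8,1.6));print("block",r.x,r.fun)
D0=atz(s,(194,200),.03);d=cylpts(.042,.056)
for f in(0,1): r=fitobj([(s,(194,199)),(t,(432,225))],d,D0,f);print("drum",r.x,r.fun)
E
python3 b.py
```

```text
tri block (array([ 0.5259, -0.217 , -0.0234]), [6.4, 6.4])
tab (array([0.6338, 0.2003, 0.1659]), [2.3, 2.3]) [0.6128 0.2109 0.14  ] [0.6398 0.2018 0.14  ]
edge (array([0.6046, 0.1291, 0.0896]), [0.5, 0.5])
tray (array([0.5939, 0.058 , 0.0337]), [4.0, 4.0])
  yaw0 -0.8 [ 0.5339 -0.2155  0.0717] 39.37
  yaw0 0 [ 0.5341 -0.2155  0.0616] 39.43
  yaw0 0.8 [ 0.5333 -0.2153  0.0636] 40.39
  yaw0 1.6 [ 0.5335 -0.2157  1.4546] 87.69
block [ 0.5339 -0.2155  0.0717] 39.367303613211504
  yaw0 -0.8 [ 0.5352 -0.2146  0.0582  0.0044] 29.25
  yaw0 0 [ 0.5355 -0.2147  0.0721  0.005 ] 28.83
  yaw0 0.8 [ 0.5354 -0.2146  0.0829  0.0047] 29.08
  yaw0 1.6 [ 0.5353 -0.2146  1.4608  0.0044] 79.75
block [ 0.5355 -0.2147  0.0721  0.005 ] 28.83028260547038
drum [ 0.499  -0.3547 -0.0141] 41.64602991875876
drum [ 0.5002 -0.3536  0.125   0.0041] 33.84789739063402
```

```bash
cat > st.py <<'E'
from fit import *
import pickle
def seg(a,b,n=40): return np.linspace(a,b,n)
def rect(x0,x1,y0,y1,z): return [seg((x0,y0,z),(x1,y0,z)),seg((x0,y1,z),(x1,y1,z)),seg((x0,y0,z),(x0,y1,z)),seg((x1,y0,z),(x1,y1,z))]
def wires(sq=.002,tab=.144):
    L=rect(-.027,.027,-.069,.069,.052)+rect(-.032,.032,-.074,.074,.052)
    L+=rect(-.025,.025,tab-.007,tab+.007,.14)+[seg((-.025,tab-.07,.1),(.025,tab-.07,.1))]
    L+=rect(-.018,.018,-.069+sq,-.033+sq,.086)
    return L
def fitst(P,v0,off=False):
    G={}
    for n,p in P.items():
        g=cv2.cvtColor(p["pixels"],cv2.COLOR_RGB2GRAY).astype(np.float32)
        m=np.minimum(np.hypot(cv2.Sobel(g,cv2.CV_32F,1,0),cv2.Sobel(g,cv2.CV_32F,0,1)),250)
        G[n]=m
    def score(v,k):
        s=0
        for n,p in P.items():
            m=G[n] if k==0 else cv2.GaussianBlur(G[n],(0,0),k)
            for l in W:
                q=place(l,v[0],v[1],0,v[2]);u=np.array([proj(p,X) for X in q],np.float32)
                s-=cv2.remap(m,u[:,:1],u[:,1:],cv2.INTER_LINEAR).mean()
        return s
    W=wires();v=np.array(v0)
    for k,st in((3,.01),(1.2,.005),(.6,.003)):
        sim=np.vstack([v]+[v+d for d in np.diag([st,st,st*8])])
        r=minimize(score,v,args=(k,),method="Nelder-Mead",options=dict(initial_simplex=sim,xatol=1e-5,fatol=.01));v=r.x
        print(k,v,r.fun)
    return v
def draw(im,p,lines,S,o,col):
    for l in lines:
        u=((np.array([proj(p,X) for X in l])-o+.5)*S-.5)
        cv2.polylines(im,[np.round(u).astype(np.int32).reshape(-1,1,2)],False,col,1)
E
cat > c.py <<'E'
from st import *
P=pickle.load(open("P0.pkl","rb"))
for n in P: print(n,fitst({n:P[n]},(.598,.058,-.14)))
v=fitst(P,(.598,.058,-.14));np.save("st.npy",v)
ims=[]
for n,(x0,y0,x1,y1) in dict(scene=(180,170,440,265),top=(220,143,450,245)).items():
    S=3;a=cv2.resize(P[n]["pixels"][y0:y1,x0:x1,::-1],None,fx=S,fy=S,interpolation=cv2.INTER_CUBIC)
    draw(a,P[n],[place(l,v[0],v[1],0,v[2]) for l in wires()],S,(x0,y0),(0,0,255))
    for q,yw in(((.534,-.2155),.07),):
        draw(a,P[n],[place(l,q[0],q[1],0,yw) for l in rect(-.018,.018,-.022,.022,.056)+rect(-.018,.018,-.022,.022,0)],S,(x0,y0),(0,0,255))
    c=cylpts(.042,.056);draw(a,P[n],[place(c[1::2],.4993,-.3545,0,0),place(c[::2],.4993,-.3545,0,0)],S,(x0,y0),(0,0,255))
    ims.append(cv2.copyMakeBorder(a,0,0,0,790-a.shape[1],cv2.BORDER_CONSTANT))
cv2.imwrite("pics/ov1.png",np.vstack(ims)[:600])
E
python3 c.py
```

```text
3 [ 0.5896  0.0542 -0.3224] -2102.138916015625
1.2 [ 0.59    0.0513 -0.2419] -2371.761962890625
0.6 [ 0.5913  0.0487 -0.2194] -2489.018798828125
scene [ 0.5913  0.0487 -0.2194]
3 [ 0.5958  0.0538 -0.1598] -2406.095947265625
1.2 [ 0.5978  0.0563 -0.1279] -2756.387939453125
0.6 [ 0.5982  0.0579 -0.1264] -2864.727294921875
top [ 0.5982  0.0579 -0.1264]
3 [ 0.5929  0.0535 -0.202 ] -4426.0859375
1.2 [ 0.5959  0.0552 -0.1725] -4885.013671875
0.6 [ 0.5956  0.0577 -0.168 ] -5079.990234375
```

View pics/ov1.png

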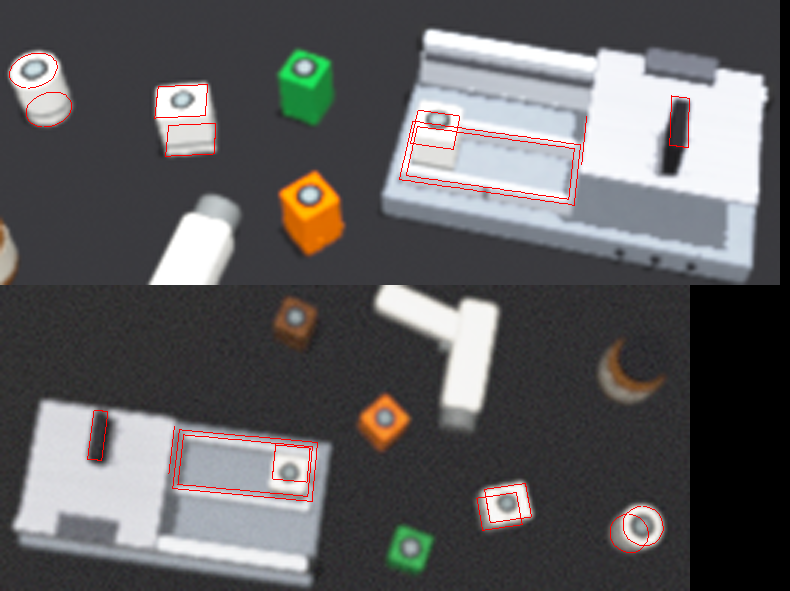

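```bash
python3 - <<'E'
import cv2,numpy as np
a=cv2.imread("pics/scene0.png");b=cv2.imread("pics/top0.png")
S=6
f=lambda im,x0,y0,w,h:cv2.resize(im[y0:y0+h,x0:x0+w],None,fx=S,fy=S,interpolation=cv2.INTER_CUBIC)
C=np.zeros((600,798,3),np.uint8)
def put(im,X,Y):C[Y:Y+im.shape[0],X:X+im.shape[1]]=im
put(f(a,308,192,75,55),0,0); put(f(b,272,183,58,55),450,0)
put(f(a,380,185,62,45),0,330); put(f(b,222,178,58,45),450,330)
for k in range(0,798,60): cv2.line(C,(k,0),(k,4),(0,255,255),1);cv2.line(C,(k,330),(k,334),(0,255,255),1)
cv2.imwrite("pics/z1.png",C)
E
```

```text
(no output)
```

View pics/z1.png

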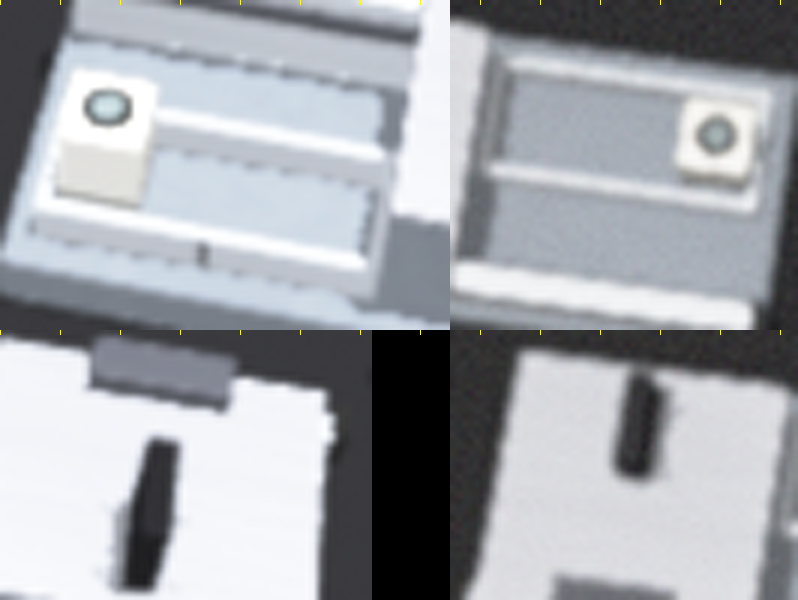

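```bash
cat > d.py <<'E'
from st import *
P=pickle.load(open("P0.pkl","rb"))
R=[]
def add(n,o,c,X): R.append((n,(np.array(c)+.5)/6-.5+o,np.array(X)))
S=(308,192);T=(272,183)
add("scene",S,(30,220),(.032,-.074,.052));add("scene",S,(371,269),(.032,.074,.052))
add("scene",S,(388,150),(-.032,.074,.052))
add("scene",S,(60,211),(.0295,None,.052));add("scene",S,(350,259),(.0295,None,.052))
add("scene",S,(165,115),(-.0295,None,.052));add("scene",S,(380,154),(-.0295,None,.052))
sq=[(-.018,0),(-.018,.036),(.018,.036),(.018,0)]
for c,q in zip([(70,72),(160,82),(150,152),(58,145)],sq): add("scene",S,c,(q[0],-.068+q[1],.086))
add("top",T,(55,62),(.0295,None,.052));add("top",T,(320,93),(.0295,None,.052))
add("top",T,(40,168),(-.0295,None,.052));add("top",T,(305,206),(-.0295,None,.052))
add("top",T,(322,92),(.032,-.074,.052));add("top",T,(307,212),(-.032,-.074,.052))
for c,q in zip([(305,104),(232,98),(225,174),(298,181)],[sq[3],sq[2],sq[1],sq[0]]): add("top",T,c,(q[0],-.068+q[1],.086))
add("scene",(380,185),(150,107),(-.025,.137,.14));add("scene",(380,185),(181,111),(-.025,.151,.14))
add("scene",(380,185),(120,256),(.025,.137,.1));add("scene",(380,185),(157,261),(.025,.151,.1))
add("top",(222,178),(181,42),(.025,.151,.14));add("top",(222,178),(209,46),(.025,.137,.14))
def res(v,full=False):
    out=[]
    for n,uv,X in R:
        p=P[n];off=v[5:7] if n=="scene" else v[7:9]
        Y=X.copy()
        if abs(Y[2]-.086)<1e-6: Y=Y+[v[3],v[4],0]
        if X[1] is None:
            q=[proj(p,place(np.array([[X[0],y,X[2]]],float),v[0],v[1],0,v[2])[0])+off for y in(-.06,.06)]
            d=q[1]-q[0];d/=np.linalg.norm(d);e=uv-q[0];out+=[d[0]*e[1]-d[1]*e[0],0]
        else: out+=list(uv-proj(p,place(Y[None].astype(float),v[0],v[1],0,v[2])[0])-off)
    if full:return np.array(out).reshape(-1,2)
    return np.concatenate([out,v[5:9]/.7,[v[3]/.01]])
r=least_squares(res,[.595,.058,-.15,0,0,0,0,0,0],loss="soft_l1",x_scale=[.01,.01,.1,.01,.01,1,1,1,1])
print(r.x);
for (n,uv,X),e in zip(R,res(r.x,True)): print(n,X,e.round(1))
np.save("st.npy",r.x)
E
python3 d.py
```

```text
[ 0.5898  0.0584 -0.2021 -0.0024  0.0028 -0.0047  0.1635  0.0692  0.2586]
scene [ 0.032 -0.074  0.052] [-0.2  1.5]
scene [0.032 0.074 0.052] [-1.1 -0.4]
scene [-0.032  0.074  0.052] [-1.2 -0.4]
scene [0.0295 None 0.052] [-0.1  0. ]
scene [0.0295 None 0.052] [-0.5  0. ]
scene [-0.0295 None 0.052] [-0.6  0. ]
scene [-0.0295 None 0.052] [-0.1  0. ]
scene [-0.018 -0.068  0.086] [-1.2  0.2]
scene [-0.018 -0.032  0.086] [ 0.  -0.4]
scene [ 0.018 -0.032  0.086] [1.  0.3]
scene [ 0.018 -0.068  0.086] [-0.2  1.5]
top [0.0295 None 0.052] [0.1 0. ]
top [0.0295 None 0.052] [0.5 0. ]
top [-0.0295 None 0.052] [0.5 0. ]
top [-0.0295 None 0.052] [-0.3  0. ]
top [ 0.032 -0.074  0.052] [-0.3  0.1]
top [-0.032 -0.074  0.052] [-0.3  0.4]
top [ 0.018 -0.068  0.086] [ 0.1 -0.5]
top [ 0.018 -0.032  0.086] [-0.6 -0. ]
top [-0.018 -0.032  0.086] [-0.2  1.3]
top [-0.018 -0.068  0.086] [0.4 1. ]
scene [-0.025  0.137  0.14 ] [1.  1.1]
scene [-0.025  0.151  0.14 ] [0.2 0.8]
scene [0.025 0.137 0.1  ] [ 0.3 -0.4]
scene [0.025 0.151 0.1  ] [ 0.6 -0.6]
top [0.025 0.151 0.14 ] [ 0.5 -0.2]
top [0.025 0.137 0.14 ] [ 0.5 -0.1]
```

```bash
cat > mv.py <<'E'
import sys
from fit import *
ST=np.load("st.npy")
def tray(x,y): c,s=np.cos(ST[2]),np.sin(ST[2]);return ST[0]+c*x-s*y,ST[1]+s*x+c*y
def rows(x,y,z,th,obs=None):
    "target TCP and world angle of closing line"
    from scipy.spatial.transform import Rotation as Rt
    o=obs or bot.get_obs();w,a,b,c=o["tool_rot"];R=Rt.from_quat([a,b,c,w]).as_matrix()
    d=R.T@(np.array([x,y,z])-o["eef_pos"])*1000
    best=None
    for k in(0,np.pi,-np.pi):
        Y=np.array([np.cos(th+k),np.sin(th+k),0]);Z=np.array([0,0,-1.]);G=np.column_stack([np.cross(Y,Z),Y,Z])
        rv=Rt.from_matrix(R.T@G).as_rotvec()
        if best is None or np.linalg.norm(rv)<np.linalg.norm(best):best=rv
    print("row rot",best.round(3),"mm",d.round(1)," t",round(o["t"],2),"tcp",o["eef_pos"],"w",round(o["gripper_width"]*85.4,1),"q",np.round(o["q"],2))
E
python3 - <<'E'
from mv import *
P=pickle=__import__("pickle").load(open("P0.pkl","rb"))
print("thermo end",atz(P["scene"],(250,240),.02),"green",atz(P["scene"],(282,207),0),"orange",atz(P["scene"],(288,246),0))
rows(.534,-.2155,.13,.07)
E
```

```text
thermo end [ 0.6271 -0.1823  0.02  ] green [ 0.5006 -0.11    0.    ] orange [ 0.6316 -0.0853  0.    ]
row rot [ 0.     0.    -1.209] mm [ 394.8 -255.8  101.3]  t 2.3 tcp [ 0.2825 -0.613   0.2313] w 85.6 q [ 1.03  0.48  0.02  1.56 -0.01  1.11 -0.08]
```

Call:
jog_arm:
  motion:
    - [0, 0, -1.209, 395, -256, 101, 62]
    - [0, 0, -1.209, 395, -256, 101, 62]
    - [0, 0, -1.209, 395, -256, 101, 62]
    - [0, 0, -1.209, 395, -256, 101, 62]
    - [0, 0, -1.209, 395, -256, 101, 62]
    - [0, 0, -1.209, 395, -256, 101, 62]
    - [0, 0, -1.209, 395, -256, 101, 62]
    - [0, 0, -1.209, 395, -256, 101, 62]
    - [0, 0, -1.209, 395, -256, 101, 62]
    - [0, 0, -1.209, 395, -256, 101, 62]
  grip_force: 50

```text
t: 3.55
eef_pos: [0.5338, -0.216, 0.1303]
tool_rot: [0.0, 0.682, 0.731, -0.0]
contact_force: [-0.2, -0.6, -0.2]
gripper_width: 0.729
grasp_force: 0.0
```

```bash
python3 -c "
from mv import *
rows(.534,-.2155,.13,.07);rows(.534,-.2155,.026,.07)"
```

```text
row rot [-0.     0.001 -0.   ] mm [0.5 0.2 0.3]  t 3.55 tcp [ 0.5338 -0.216   0.1303] w 62.3 q [ 0.55  0.46 -0.36  1.87  0.21  0.85  0.16]
row rot [-0.     0.001 -0.   ] mm [  0.5   0.2 104.3]  t 3.55 tcp [ 0.5338 -0.216   0.1303] w 62.3 q [ 0.55  0.46 -0.36  1.87  0.21  0.85  0.16]
```

Call:
jog_arm:
  motion:
    - [0, 0, 0, 0, 0, 50, 62]
    - [0, 0, 0, 0, 0, 85, 62]
    - [0, 0, 0, 0, 0, 104, 62]
    - [0, 0, 0, 0, 0, 104, 62]
    - [0, 0, 0, 0, 0, 104, 25]
    - [0, 0, 0, 0, 0, 104, 25]
    - [0, 0, 0, 0, 0, 104, 25]
    - [0, 0, 0, 0, 0, 104, 25]
    - [0, 0, 0, 0, 0, 104, 25]
    - [0, 0, 0, 0, 0, 104, 25]

```text
t: 4.8
eef_pos: [0.5354, -0.2158, 0.0281]
tool_rot: [0.002, 0.682, 0.731, 0.0]
contact_force: [-1.1, 0.9, 7.5]
gripper_width: 0.423
grasp_force: 49.3
```

```bash
cat > snap.py <<'E'
import sys
from st import *
P={n:bot.read_camera(n) for n in("scene","top")}
pickle.dump(P,open(sys.argv[1]+".pkl","wb"))
E
python3 snap.py P1; python3 - <<'E'
import pickle,cv2,numpy as np
P=pickle.load(open("P1.pkl","rb"))
f=lambda im,x0,y0,w,h:cv2.resize(im[y0:y0+h,x0:x0+w,::-1],None,fx=6,fy=6,interpolation=cv2.INTER_CUBIC)
cv2.imwrite("pics/g1.png",np.hstack([f(P["scene"]["pixels"],210,165,66,70),f(P["top"]["pixels"],356,180,66,70)]))
E
python3 -c "
from mv import *
rows(.534,-.2155,.026,.07)"
```

```text
row rot [ 0.003  0.002 -0.   ] mm [ 0.4 -1.4  2. ]  t 4.9 tcp [ 0.5354 -0.2158  0.028 ] w 35.5 q [ 0.51  0.6  -0.31  1.92  0.29  0.66  0.1 ]
```

View pics/g1.png

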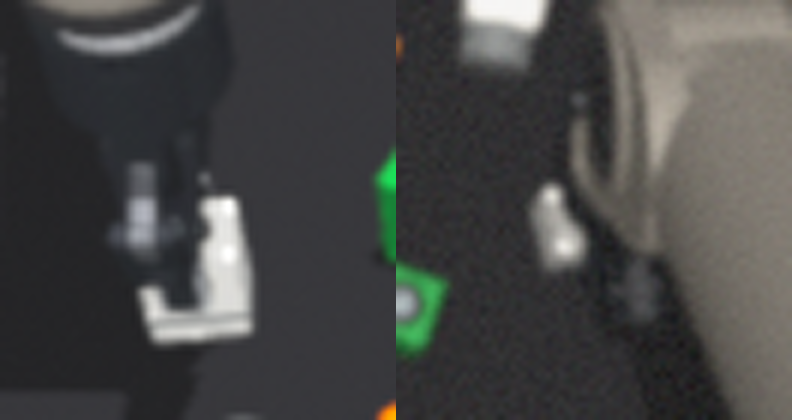

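```bash
python3 - <<'E'
from mv import *
import pickle
p=pickle.load(open("P1.pkl","rb"))["scene"]
for c in((155,341),(252,331)): print(atz(p,(np.array(c)+.5)/6-.5+[210,165],0))
print((proj(p,[.553,-.2158,.035])-[210,165])*6, "block own x yaw now .07; near face centre bottom/top", (proj(p,[.553,-.2145,.0])-[210,165])*6,(proj(p,[.553,-.2145,.056])-[210,165])*6)
E
```

```text
[ 0.5529 -0.2343  0.    ]
[ 0.5467 -0.1907  0.    ]
[180.8144 292.0281] block own x yaw now .07; near face centre bottom/top [195.759  339.0705] [176.1997 262.5923]
```

Call:
jog_arm:
  motion:
    - [0, 0, 0, 0, 0, -50, 25]
    - [0, 0, 0, 0, 0, -110, 25]
    - [0, 0, 0, 0, 0, -134, 25]
    - [0, 0, 0, 0, 0, -134, 25]

```text
t: 5.4
eef_pos: [0.5355, -0.2157, 0.1628]
tool_rot: [0.002, 0.682, 0.731, 0.001]
contact_force: [-0.4, 0.4, -2.0]
gripper_width: 0.422
grasp_force: 49.3
```

```bash
python3 -c "
from mv import *
print(tray(0,-.004))
rows(*tray(0,-.004),.16,ST[2])"
```

```text
(np.float64(0.5889961754490532), np.float64(0.05449508528428131))
row rot [0.005 0.002 0.272] mm [265.8  72.2   2.5]  t 5.4 tcp [ 0.5355 -0.2157  0.1628] w 36.0 q [ 0.57  0.42 -0.37  1.84  0.19  0.91  0.18]
```

Call:
jog_arm:
  motion:
    - [0, 0, 0.272, 266, 73, 2, 25]
    - [0, 0, 0.272, 266, 73, 2, 25]
    - [0, 0, 0.272, 266, 73, 2, 25]
    - [0, 0, 0.272, 266, 73, 2, 25]
    - [0, 0, 0.272, 266, 73, 2, 25]
    - [0, 0, 0.272, 266, 73, 2, 25]
    - [0, 0, 0.272, 266, 73, 2, 25]
    - [0, 0, 0.272, 266, 73, 2, 25]

```text
t: 6.4
eef_pos: [0.5879, 0.0531, 0.1577]
tool_rot: [0.0, 0.776, 0.631, -0.001]
contact_force: [-0.3, -0.1, -1.3]
gripper_width: 0.417
grasp_force: 49.2
```

```bash
python3 snap.py P2; python3 - <<'E'
from mv import *
import pickle
P=pickle.load(open("P2.pkl","rb"))
f=lambda im,x0,y0,w,h:cv2.resize(im[y0:y0+h,x0:x0+w,::-1],None,fx=6,fy=6,interpolation=cv2.INTER_CUBIC)
cv2.imwrite("pics/g2.png",np.hstack([f(P["scene"]["pixels"],308,172,75,80),f(P["top"]["pixels"],272,160,58,80)]))
rows(*tray(0,-.004),.16,ST[2])
E
```

```text
row rot [-0.     0.001 -0.002] mm [ 1.   0.6 -1.9]  t 6.5 tcp [0.5882 0.0536 0.1581] w 36.2 q [ 0.1   0.45 -0.38  1.81  0.2   0.92 -0.58]
```

View pics/g2.png

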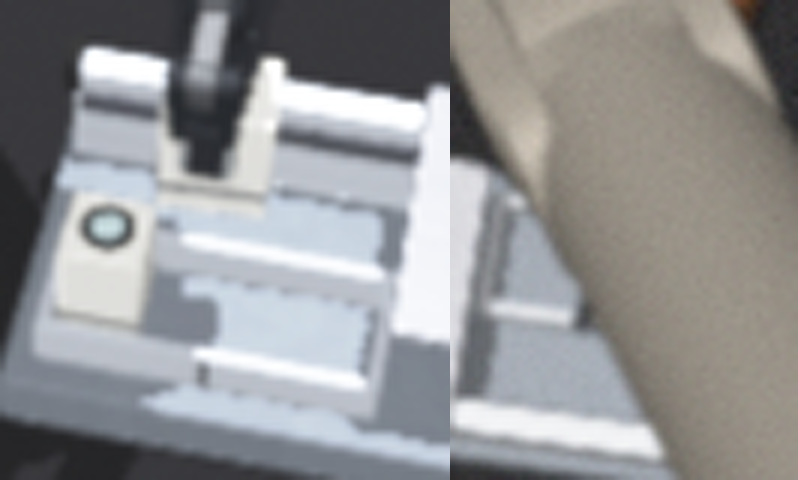

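```bash
python3 - <<'E'
from mv import *
import pickle
p=pickle.load(open("P2.pkl","rb"))["scene"]
o=bot.get_obs();print(o["eef_pos"],o["t"])
c,s=np.cos(ST[2]),np.sin(ST[2])
def inv(X): d=X[:2]-ST[:2];return np.array([c*d[0]+s*d[1],-s*d[0]+c*d[1]])*1000
print("tcp tray",inv(o["eef_pos"]))
for q in((160,200),(265,215)): print(inv(atz(p,(np.array(q)+.5)/6-.5+[308,172],.130)-np.array([*ST[5:5],0,0,0])))
# predicted corners if block centred at TCP + 1mm
for y in(-.022,.022):
    X=np.array(o["eef_pos"]);w=tray(.018+inv(X)[0]/1000,inv(X)[1]/1000+.001+y);print((proj(p,[*w,.13])+ST[5:7]-[308,172]+.5)*6-.5)
E
```

```text
[0.5882 0.0536 0.1581] 6.5
tcp tray [-0.6278 -5.0201]
[ 13.4007 -24.6058]
[12.1794 17.7577]
[154.6969 207.9173]
[263.5459 226.0104]
```

Call:
jog_arm:
  motion:
    - [0, 0, 0, 1, 1, 30, 25]
    - [0, 0, 0, 1, 1, 60, 25]
    - [0, 0, 0, 1, 1, 80, 25]
    - [0, 0, 0, 1, 1, 92, 25]
    - [0, 0, 0, 1, 1, 96, 25]
    - [0, 0, 0, 1, 1, 96, 25]

```text
t: 7.25
eef_pos: [0.5899, 0.0561, 0.0627]
tool_rot: [0.0, 0.775, 0.632, 0.0]
contact_force: [-0.2, -0.2, -1.1]
gripper_width: 0.414
grasp_force: 49.2
```

Call:
jog_arm:
  motion:
    - [0, 0, 0, -2, 0, 1, 25]
    - [0, 0, 0, -2, 0, 3, 25]
    - [0, 0, 0, -2, 0, 4.5, 25]
    - [0, 0, 0, -2, 0, 4.5, 25]

```text
t: 7.75
eef_pos: [0.5893, 0.054, 0.0581]
tool_rot: [0.0, 0.775, 0.632, 0.0]
contact_force: [-0.7, 0.1, 2.2]
gripper_width: 0.418
grasp_force: 49.3
```

Call:
jog_arm:
  motion:
    - [0, 0, 0, 0, 0, 0, 60]
    - [0, 0, 0, 0, 0, 0, 60]
    - [0, 0, 0, 0, 0, 0, 60]
    - [0, 0, 0, 0, 0, -40, 60]
    - [0, 0, 0, 0, 0, -100, 60]
    - [0, 0, 0, 0, 0, -110, 60]
    - [0, 0, 0, 0, 0, -110, 60]

```text
t: 8.62
eef_pos: [0.5894, 0.054, 0.1683]
tool_rot: [0.0, 0.775, 0.632, 0.001]
contact_force: [-0.0, -0.1, -0.4]
gripper_width: 0.705
grasp_force: 0.0
```

```bash
python3 -c "
from mv import *
rows(.4998,-.3542,.13,-.2);rows(.4998,-.3542,.13,.4)"
```

```text
row rot [ 0.001 -0.    -0.002] mm [-417.9   -5.9   38.2]  t 8.62 tcp [0.5894 0.054  0.1683] w 60.2 q [ 0.1   0.44 -0.39  1.8   0.2   0.94 -0.57]
row rot [ 0.001  0.    -0.602] mm [-417.9   -5.9   38.2]  t 8.62 tcp [0.5894 0.054  0.1683] w 60.2 q [ 0.1   0.44 -0.39  1.8   0.2   0.94 -0.57]
```

Call:
jog_arm:
  motion:
    - [0, 0, 0, -418, -6, 38, 64]
    - [0, 0, 0, -418, -6, 38, 64]
    - [0, 0, 0, -418, -6, 38, 64]
    - [0, 0, 0, -418, -6, 38, 64]
    - [0, 0, 0, -418, -6, 38, 64]
    - [0, 0, 0, -418, -6, 38, 64]
    - [0, 0, 0, -418, -6, 38, 64]
    - [0, 0, 0, -418, -6, 38, 64]
    - [0, 0, 0, -418, -6, 38, 64]

```text
t: 9.75
eef_pos: [0.4987, -0.3529, 0.1281]
tool_rot: [-0.002, 0.775, 0.632, -0.0]
contact_force: [1.1, 0.0, -0.3]
gripper_width: 0.754
grasp_force: 0.0
```

```bash
python3 snap.py P3; python3 - <<'E'
from mv import *
import pickle
P=pickle.load(open("P3.pkl","rb"))
f=lambda im,x0,y0,w,h:cv2.resize(im[y0:y0+h,x0:x0+w,::-1],None,fx=6,fy=6,interpolation=cv2.INTER_CUBIC)
C=np.hstack([f(P["scene"]["pixels"],308,192,75,55),f(P["top"]["pixels"],272,183,58,55)])
D=np.hstack([f(P["scene"]["pixels"],160,185,75,40),f(P["top"]["pixels"],400,195,58,40)])
cv2.imwrite("pics/g3.png",np.vstack([C,D]))
rows(.4998,-.3542,.026,-.2)
E
```

```text
row rot [-0.001 -0.001  0.001] mm [ -2.2   0.5 103. ]  t 9.85 tcp [ 0.4998 -0.3521  0.129 ] w 63.7 q [ 0.72  0.5  -0.27  1.79  0.17  0.88  0.17]
```

View pics/g3.png

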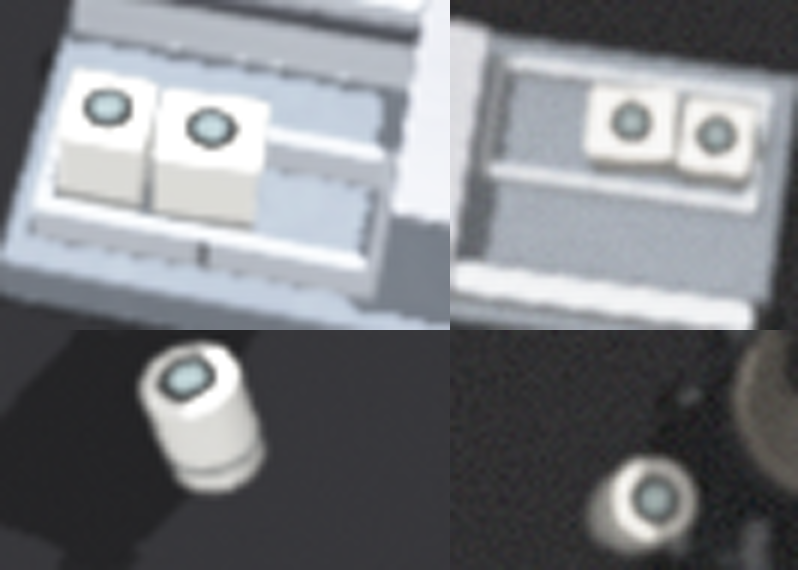

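```bash
python3 - <<'E'
from mv import *
import pickle
P=pickle.load(open("P3.pkl","rb"))
c,s=np.cos(ST[2]),np.sin(ST[2])
def inv(X): d=X[:2]-ST[:2];return (np.array([c*d[0]+s*d[1],-s*d[0]+c*d[1]])*1000).round(1)
def m(n,o,q,z,off): return inv(atz(P[n],(np.array(q)+.5)/6-.5+o-off,z))
S=(308,192);T=(272,183)
for nm,a,b in(("block",(212,127),(181,121)),("square",(107,106),(266,133))):
    print(nm,m("scene",S,a,.086,ST[5:7]),m("top",T,b,.086,ST[7:9]))
print("block right edge bottom near",m("scene",S,(255,222),.04,ST[5:7]))
print("+y inner wall ends, scene near(.027)/far strip inner ends",m("scene",S,(372,268),.052,ST[5:7]),m("scene",S,(388,150),.052,ST[5:7]), m("top",T,(50,60),.052,ST[7:9]))
r=fitobj([(P["scene"],(194,199)),(P["top"],(432,225))],cylpts(.042,.056),(.4998,-.354));print(r.x)
E
```

```text
block [-2.4 -3.7] [ 0.1 -2.9]
square [ -4.2 -48.9] [ -0.5 -47.3]
block right edge bottom near [ 8.8 19.6]
+y inner wall ends, scene near(.027)/far strip inner ends [30.6 71.6] [-32.8  70.8] [30.5 73.1]
[ 0.499  -0.3538 -0.0264]
```

Call:
jog_arm:
  motion:
    - [0, 0, 0, -1.5, 0, 50, 64]
    - [0, 0, 0, -1.5, 0, 85, 64]
    - [0, 0, 0, -1.5, 0, 102, 64]
    - [0, 0, 0, -1.5, 0, 102, 64]
    - [0, 0, 0, -1.5, 0, 102, 32]
    - [0, 0, 0, -1.5, 0, 102, 32]
    - [0, 0, 0, -1.5, 0, 102, 32]
    - [0, 0, 0, -1.5, 0, 102, 32]
    - [0, 0, 0, -1.5, 0, 102, 32]

```text
t: 10.98
eef_pos: [0.5005, -0.3563, 0.0297]
tool_rot: [0.002, 0.775, 0.632, 0.001]
contact_force: [0.6, 0.4, 7.4]
gripper_width: 0.477
grasp_force: 51.0
```

```bash
python3 -c "
from mv import *
rows(*tray(0,.0435),.165,ST[2])"
```

```text
row rot [0.003 0.001 0.   ] mm [ 467.6    4.8 -135.8]  t 10.97 tcp [ 0.5005 -0.3563  0.0297] w 40.8 q [ 0.7   0.64 -0.24  1.83  0.22  0.69  0.13]
```

Call:
jog_arm:
  motion:
    - [0, 0, 0, 0, 0, -50, 32]
    - [0, 0, 0, 0, 0, -110, 32]
    - [0, 0, 0, 100, 1, -137, 32]
    - [0, 0, 0, 200, 2, -137, 32]
    - [0, 0, 0, 466, 5, -137, 32]
    - [0, 0, 0, 466, 5, -137, 32]
    - [0, 0, 0, 466, 5, -137, 32]
    - [0, 0, 0, 466, 5, -137, 32]
    - [0, 0, 0, 466, 5, -137, 32]
    - [0, 0, 0, 466, 5, -137, 32]

```text
t: 12.22
eef_pos: [0.5974, 0.1046, 0.1655]
tool_rot: [-0.0, 0.773, 0.634, 0.001]
contact_force: [-0.4, -1.5, -1.6]
gripper_width: 0.476
grasp_force: 51.1
```

Call:
jog_arm:
  motion:
    - [0, 0, 0, 0, 0, 0, 32]
    - [0, 0, 0, 0, 0, 0, 32]

```text
t: 12.48
eef_pos: [0.5972, 0.0984, 0.1647]
tool_rot: [0.0, 0.775, 0.632, -0.001]
contact_force: [-0.1, -0.6, -1.3]
gripper_width: 0.475
grasp_force: 51.0
```

```bash
python3 snap.py P4; python3 - <<'E'
from mv import *
import pickle
P=pickle.load(open("P4.pkl","rb"))
f=lambda im,x0,y0,w,h:cv2.resize(im[y0:y0+h,x0:x0+w,::-1],None,fx=6,fy=6,interpolation=cv2.INTER_CUBIC)
C=f(P["scene"]["pixels"],308,165,85,85)
cv2.imwrite("pics/g4.png",C)
rows(*tray(0,.0435),.165,ST[2])
E
```

```text
row rot [ 0.     0.001 -0.002] mm [ 3.5  0.5 -0.3]  t 12.57 tcp [0.5974 0.0977 0.1647] w 40.4 q [ 0.04  0.46 -0.4   1.77  0.22  0.95 -0.65]
```

View pics/g4.png

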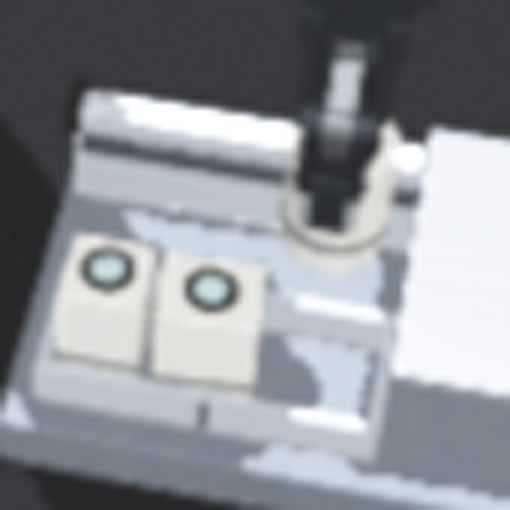

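```bash
python3 - <<'E'
from mv import *
import pickle
p=pickle.load(open("P4.pkl","rb"))["scene"]
o=bot.get_obs();X=o["eef_pos"]
c,s=np.cos(ST[2]),np.sin(ST[2]);d=X[:2]-ST[:2];tx,ty=c*d[0]+s*d[1],-s*d[0]+c*d[1];print("tcp tray",tx,ty)
for k in(0,.002,.004):
    a=np.linspace(0,6.28,60);q=tray(tx,ty+k)
    for z in(.135,.145):
        u=np.array([(proj(p,[q[0]+.021*np.cos(t),q[1]+.021*np.sin(t),z])+ST[5:7]-[308,165]+.5)*6-.5 for t in a]);print(k,z,u.min(0),u.max(0))
E
```

```text
tcp tray -0.0004665549083187389 0.03995839871663696
0 0.135 [273.0617 195.2202] [378.3587 276.3192]
0 0.145 [274.9845 179.0511] [381.2052 260.3739]
0.002 0.135 [278.0161 196.0119] [383.3486 277.1574]
0.002 0.145 [279.9827 179.8451] [386.2396 261.215 ]
0.004 0.135 [282.9732 196.8039] [388.3412 277.996 ]
0.004 0.145 [284.9837 180.6396] [391.2767 262.0566]
```

Call:
jog_arm:
  motion:
    - [0, 0, 0, 0.5, 0.5, 25, 32]
    - [0, 0, 0, 0.5, 0.5, 40, 32]
    - [0, 0, 0, 0.5, 0.5, 50, 32]
    - [0, 0, 0, 0.5, 0.5, 60, 32]
    - [0, 0, 0, 0.5, 0.5, 60, 32]

```text
t: 13.2
eef_pos: [0.5976, 0.1, 0.1041]
tool_rot: [-0.0, 0.775, 0.632, -0.001]
contact_force: [-0.7, 0.2, -1.1]
gripper_width: 0.476
grasp_force: 51.0
```

Call:
jog_arm:
  motion:
    - [0, 0, 0, -1, 0.5, 8, 32]
    - [0, 0, 0, -1, 0.5, 16, 32]
    - [0, 0, 0, -1, 0.5, 22, 32]
    - [0, 0, 0, -1, 0.5, 28, 32]
    - [0, 0, 0, -1, 0.5, 28, 32]

```text
t: 13.82
eef_pos: [0.598, 0.099, 0.0762]
tool_rot: [-0.0, 0.775, 0.632, -0.0]
contact_force: [0.4, 0.5, -0.7]
gripper_width: 0.477
grasp_force: 51.0
```

Call:
jog_arm:
  motion:
    - [0, 0, 0, 0, 0, 6, 32]
    - [0, 0, 0, 0, 0, 12, 32]
    - [0, 0, 0, 0, 0, 15, 32]
    - [0, 0, 0, 0, 0, 16.5, 32]
    - [0, 0, 0, 0, 0, 16.5, 32]

```text
t: 14.45
eef_pos: [0.5984, 0.0991, 0.0603]
tool_rot: [-0.0, 0.775, 0.632, -0.0]
contact_force: [-0.8, -0.3, -1.5]
gripper_width: 0.474
grasp_force: 51.0
```

Call:
jog_arm:
  motion:
    - [0, 0, 0, 0, 0, 1, 32]
    - [0, 0, 0, 0, 0, 1.5, 32]
    - [0, 0, 0, 0, 0, 1.5, 32]

```text
t: 14.82
eef_pos: [0.5986, 0.0992, 0.0597]
tool_rot: [0.0, 0.775, 0.632, 0.0]
contact_force: [-1.3, -0.8, 5.5]
gripper_width: 0.474
grasp_force: 51.9
```

Call:
jog_arm:
  motion:
    - [0, 0, 0, 0, 0, 0, 64]
    - [0, 0, 0, 0, 0, 0, 64]
    - [0, 0, 0, 0, 0, 0, 64]
    - [0, 0, 0, 0, 0, -40, 64]
    - [0, 0, 0, 0, 0, -100, 64]
    - [0, 0, 0, 0, 0, -130, 64]
    - [0, 0, 0, 0, 0, -130, 64]

```text
t: 15.7
eef_pos: [0.6001, 0.0996, 0.1918]
tool_rot: [0.001, 0.775, 0.632, 0.002]
contact_force: [0.2, -0.1, -0.9]
gripper_width: 0.751
grasp_force: 0.0
```

```bash
python3 -c "
from mv import *
print(tray(0,.144))
rows(*tray(0,.144),.19,ST[2]+np.pi/2)"
```

```text
(np.float64(0.6187067895108423), np.float64(0.19948225510310152))
row rot [ 0.002 -0.006  1.571] mm [101.6  -1.8   2. ]  t 15.7 tcp [0.6001 0.0996 0.1918] w 64.2 q [ 0.04  0.44 -0.41  1.74  0.2   1.   -0.64]
```

Call:
jog_arm:
  motion:
    - [0, 0, -1.571, 101, -1, 2, 45]
    - [0, 0, -1.571, 101, -1, 2, 45]
    - [0, 0, -1.571, 101, -1, 2, 45]
    - [0, 0, -1.571, 101, -1, 2, 45]
    - [0, 0, -1.571, 101, -1, 2, 45]
    - [0, 0, -1.571, 101, -1, 2, 45]
    - [0, 0, -1.571, 101, -1, 2, 45]
    - [0, 0, -1.571, 101, -1, 2, 45]
    - [0, 0, -1.571, 101, -1, 2, 45]
    - [0, 0, -1.571, 101, -1, 2, 45]

```text
t: 16.95
eef_pos: [0.617, 0.1978, 0.1852]
tool_rot: [-0.001, 0.101, 0.995, -0.0]
contact_force: [-0.8, 0.3, 0.2]
gripper_width: 0.525
grasp_force: 0.0
```

```bash
python3 snap.py P5; python3 - <<'E'
from mv import *
import pickle
P=pickle.load(open("P5.pkl","rb"))
f=lambda im,x0,y0,w,h:cv2.resize(im[y0:y0+h,x0:x0+w,::-1],None,fx=5,fy=5,interpolation=cv2.INTER_CUBIC)
C=np.hstack([f(P["scene"]["pixels"],308,155,110,110),f(P["top"]["pixels"],272,155,48,110)])
cv2.imwrite("pics/g5.png",C)
rows(*tray(0,.144),.107,ST[2]+np.pi/2)
E
```

```text
row rot [-0.001 -0.001 -0.001] mm [-1.3  1.7 78.8]  t 17.05 tcp [0.6172 0.1981 0.1858] w 44.5 q [ 0.12  0.59 -0.76  1.63  0.44  1.11  0.61]
```

View pics/g5.png

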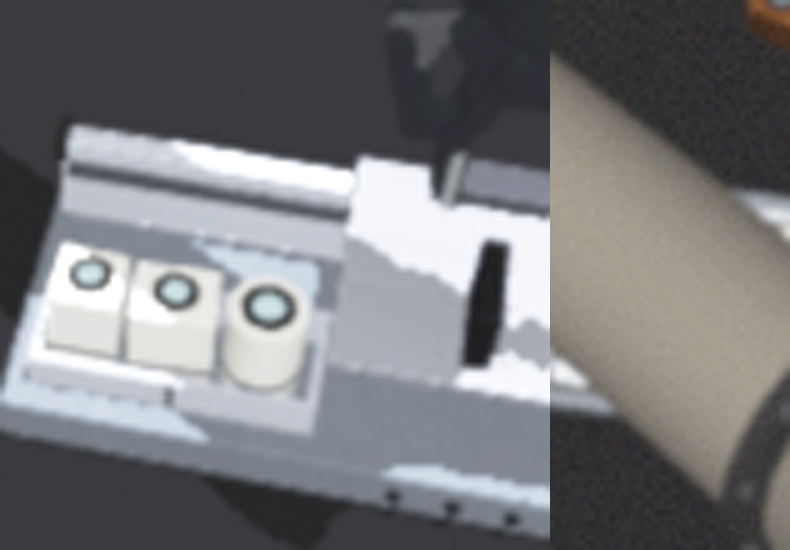

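Call:
jog_arm:
  motion:
    - [0, 0, 0, -1, 1.5, 40, 45]
    - [0, 0, 0, -1, 1.5, 65, 45]
    - [0, 0, 0, -1, 1.5, 78, 45]
    - [0, 0, 0, -1, 1.5, 78, 45]
    - [0, 0, 0, -1, 1.5, 78, 0]
    - [0, 0, 0, -1, 1.5, 78, 0]
    - [0, 0, 0, -1, 1.5, 78, 0]
    - [0, 0, 0, -1, 1.5, 78, 0]
    - [0, 0, 0, -1, 1.5, 78, 0]
    - [0, 0, 0, -1, 1.5, 78, 0]
  grip_force: 100

```text
t: 18.3
eef_pos: [0.6198, 0.2008, 0.1104]
tool_rot: [0.001, 0.101, 0.995, 0.001]
contact_force: [1.4, 2.5, 6.3]
gripper_width: 0.147
grasp_force: 98.6
```

```bash
python3 -c "
from mv import *
rows(*tray(0,.144),.107,ST[2]+np.pi/2)
rows(*tray(0,.074),.107,ST[2]+np.pi/2)"
```

```text
row rot [ 0.003  0.002 -0.   ] mm [ 0.8 -1.5  3.4]  t 18.3 tcp [0.6198 0.2008 0.1104] w 12.5 q [ 0.09  0.67 -0.71  1.68  0.51  0.98  0.56]
row rot [ 0.003  0.002 -0.   ] mm [  0.8 -71.5   3.2]  t 18.3 tcp [0.6198 0.2008 0.1104] w 12.5 q [ 0.09  0.67 -0.71  1.68  0.51  0.98  0.56]
```

Call:
jog_arm:
  motion:
    - [0, 0, 0, 0, -6, 0, 0]
    - [0, 0, 0, 0, -13, 0, 0]
    - [0, 0, 0, 0, -21, 0, 0]
    - [0, 0, 0, 0, -29, 0, 0]
    - [0, 0, 0, 0, -37, 0, 0]
    - [0, 0, 0, 0, -45, 0, 0]
    - [0, 0, 0, 0, -53, 0, 0]
    - [0, 0, 0, 0, -61, 0, 0]
    - [0, 0, 0, 0, -67, 0, 0]
    - [0, 0, 0, 0, -70, 0, 0]

```text
t: 19.55
eef_pos: [0.6051, 0.1346, 0.1103]
tool_rot: [0.001, 0.1, 0.995, 0.003]
contact_force: [-0.9, 10.2, 5.0]
gripper_width: 0.146
grasp_force: 98.7
```

Call:
jog_arm:
  motion:
    - [0, 0, 0, 0, 0, 0, 0]
    - [0, 0, 0, 0, 0, 0, 0]
    - [0, 0, 0, 0, 0, 0, 0]

```text
t: 19.92
eef_pos: [0.6051, 0.1347, 0.1103]
tool_rot: [0.001, 0.1, 0.995, 0.003]
contact_force: [-0.5, 9.1, 5.7]
gripper_width: 0.145
grasp_force: 98.9
```

```bash
python3 snap.py P6; python3 - <<'E'
from mv import *
import pickle
P={n:bot.read_camera(n) for n in("scene","top")}
o=bot.get_obs();c,s=np.cos(ST[2]),np.sin(ST[2])
def inv(X): d=np.array(X)[:2]-ST[:2];return (np.array([c*d[0]+s*d[1],-s*d[0]+c*d[1]])*1000).round(1)
print("tcp tray",inv(o["eef_pos"]),"start",inv([.6198,.2008]),o["contact_force"],o["gripper_width"],o["grasp_force"])
for n in("shutter_edge","shutter_tab"):
    for k,z in(("scene",0),("top",0)):
        print(n,k,[(inv(atz(P[k],r["xy"],.094 if "edge" in n else .14)),round(r["score"],2)) for r in bot.tip_of(n,P[k])[:2]])
# front edge: brightness profile along tray y on plate top height
P=P["scene"];g=cv2.cvtColor(P["pixels"],cv2.COLOR_RGB2GRAY).astype(np.float32)
g0=cv2.cvtColor(pickle.load(open("P5.pkl","rb"))["scene"]["pixels"],cv2.COLOR_RGB2GRAY).astype(np.float32)
for x in(-.04,.0,.04):
    for im,a in((g0,.06),(g,-.01)):
        u=np.array([proj(P,[*tray(x,y),.1]) for y in np.arange(a,a+.032,.002)],np.float32)
        print(x,a,cv2.remap(im,u[:,:1],u[:,1:],cv2.INTER_LINEAR).ravel().astype(int))
E
```

```text
tcp tray [-0.3 77.9] start [  0.8 145.5] [0.3572 9.6864 4.8183] 0.14744671912620985 98.9292562007904
shutter_edge scene [(array([2.1, 5.2]), 0.89)]
shutter_edge top []
shutter_tab scene [(array([-4.1, 79.1]), 0.82)]
shutter_tab top [(array([13.4, 76. ]), 0.55)]
-0.04 0.06 [200 199 199 199 200 200 197 189 177 173 172 175 182 188 198 213]
-0.04 -0.01 [209 210 210 210 211 211 210 209 204 197 188 181 179 178 178 178]
0.0 0.06 [223 209 181 143 136 134 134 140 154 167 170 171 171 171 170 170]
0.0 -0.01 [180 160 153 143 139 152 163 171 187 190 188 184 182 182 182 182]
0.04 0.06 [209 188 160 141 162 187 189 171 149 146 145 147 149 152 155 151]
0.04 -0.01 [236 236 236 236 236 236 235 234 232 229 228 228 226 226 221 202]
```

Call:
jog_arm:
  motion:
    - [0, 0, 0, 0, -1.5, 0, 0]
    - [0, 0, 0, 0, -2.5, 0, 0]
    - [0, 0, 0, 0, -2.5, 0, 0]
    - [0, 0, 0, 0, -2.5, 0, 0]
    - [0, 0, 0, 0, -2.5, 0, 0]

```text
t: 20.95
eef_pos: [0.6047, 0.1325, 0.1104]
tool_rot: [0.001, 0.1, 0.995, 0.003]
contact_force: [-0.7, 9.4, 6.0]
gripper_width: 0.149
grasp_force: 98.9
```

```bash
python3 snap.py P7; python3 - <<'E'
from mv import *
import pickle
o=bot.get_obs();c,s=np.cos(ST[2]),np.sin(ST[2])
def inv(X): d=np.array(X)[:2]-ST[:2];return (np.array([c*d[0]+s*d[1],-s*d[0]+c*d[1]])*1000).round(1)
print("tcp tray",inv(o["eef_pos"]),o["contact_force"],o["grasp_force"],o["t"])
P=bot.read_camera("scene")
for n,z in(("shutter_edge",.094),("shutter_tab",.14)): print(n,[inv(atz(P,r["xy"],z)) for r in bot.tip_of(n,P)[:1]])
g=cv2.cvtColor(P["pixels"],cv2.COLOR_RGB2GRAY).astype(np.float32);g0=cv2.cvtColor(pickle.load(open("P5.pkl","rb"))["scene"]["pixels"],cv2.COLOR_RGB2GRAY).astype(np.float32)
for x in(-.05,-.04,-.03):
    for im,a in((g0,.06),(g,-.01)):
        u=np.array([proj(P,[*tray(x,y),.1]) for y in np.arange(a,a+.032,.002)],np.float32)
        print(x,a,cv2.remap(im,u[:,:1],u[:,1:],cv2.INTER_LINEAR).ravel().astype(int))
# bystanders moved?
P0=pickle.load(open("P0.pkl","rb"))["scene"]["pixels"].astype(int);d=abs(P["pixels"].astype(int)-P0).max(2)
for nm,(x,y) in dict(thermo=(248,275),jar=(167,252),carton=(465,201),brown=(317,284),orange=(285,241),green=(283,199)).items(): print(nm,np.percentile(d[y-8:y+8,x-8:x+8],[50,95]))
E
```

```text
tcp tray [-0.3 75.5] [-0.8335  9.0938  5.5408] 98.87017250061035 21.05
shutter_edge [array([-5.8,  4.1])]
shutter_tab [array([-2.9, 80.7])]
-0.05 0.06 [173 173 174 174 172 171 174 197 227 244 245 245 245 245 245 245]
-0.05 -0.01 [194 194 194 195 195 191 188 186 183 182 182 189 205 215 223 229]
-0.04 0.06 [200 199 199 199 200 200 197 189 177 173 172 175 182 188 198 213]
-0.04 -0.01 [210 210 210 210 211 210 208 200 192 185 179 179 178 178 178 178]
-0.03 0.06 [192 194 191 190 189 188 189 186 181 175 170 169 169 169 169 169]
-0.03 -0.01 [192 192 192 191 194 203 209 205 188 182 180 180 180 180 180 180]
thermo [ 0. 15.]
jar [ 6. 15.]
carton [ 1. 14.]
brown [10. 15.]
orange [11.5 16. ]
green [11. 40.]
```

```bash
python3 -c "
from station import bot
print(bot.hand_in())"
```

```text
the job is handed in; nothing more can be done
None
```

The job is handed in: the block and drum stand flat in the tray beside the square, and the gripper is holding the shutter at half travel (about 70 mm measured). The final check at about 21 s showed no sign that the other things on the bench had moved.

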